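# Gauge a mould pin in the hole plate

## Robot

A 6-joint arm with a two-finger parallel gripper is mounted at the origin on the work surface. World frame = base frame: x ahead of the robot, y to its left, z up, the work surface at z = 0. Lengths are in m, angles in degrees, forces in N, time in s.
With the tool pointing down it reaches from about 0.35 to 0.775 m from the base axis. Payload 7.3 kg.
Tool frame: the origin (TCP) lies midway between the tips of the shut fingers; the grasp point (between the pads) lies 19 mm behind it; z points along the fingers, y is the line along which they close (so a half turn about z gives the same grasp; the last joint's range is limited). The gripper opens to 92 mm and grips with 3 to 60 N. Pads are 19 mm wide; open, the fingers measure 130 mm over their backs; the gripper's body (75 mm by 190 mm) begins 47 mm behind the grasp point.
Start: joints at [63.77, 19.595, 87.324, -0, 73.075, -8.365], TCP at [0.161, 0.5, 0.227] pointing down, gripper open.
Joint ranges: [-145.02, 145.02], [-44.19, 115.74], [2.07, 154.8], [-57.11, 237.11], [16.16, 152.29], [-177.93, 177.93]. Speed limits (degrees/s): [147.25, 147.25, 180, 180, 180, 180].

## Interface

Orientations are given as a 3x3 rotation matrix whose columns are the frame's x, y, z axes.
In Python, from bench import arm, get_image, masks_of gives the robot as it stands. Calls block until the motion is done:
- arm.move_ptp(position, orientation): joint-space move of the TCP to a pose.
- arm.movel(position, frame=None, v=0.15): straight line of the TCP; frame=None keeps the orientation; v is the mean speed in m/s.
- arm.movej(angles): joint-space move.
- arm.open_jaws() and arm.close_gripper(squeeze=None): open the fingers fully, or close them until they stop; squeeze is the grip in N (None keeps the last).
- arm.sleep(seconds).
- arm.inverse_kinematics(position, orientation): joint angles nearest the present ones, or None.
- get_image(name): name is "side" or "top"; returns a dict with "pixels" (400x640x3 uint8, red, green, blue), "fov_y" (degrees; the focal length in pixels is half the picture's height over the tangent of half this angle, whatever the lens; pixels are square), "cx", "cy" (the principal point, pixels), "R" (3x3) and "t" (3): a world point X has camera coordinates R X + t. Camera axes: x right, y down, z forward; pixel columns grow to the right and rows downward; lengths in m; the calibration is good to about 2 mm. A picture is of the moment at which its call begins. There is no depth.
A pose or a line that the arm cannot do raises arm.PlanningError and nothing moves.
- arm.sign_off(): hands the job in; it is judged then, once.
Trained networks look in a picture, given as the dict that the camera call returned (one of the last four; its "shot" number tells which), for a name from the list of things; names that differ only in an ending like _2 or _b are one class to them, and where a whole thing is asked for, a point or a joint stands for the part that bears it (a point fixed in the world has none). Each returns a list of dicts, best first, with "conf" (0 to 1); they miss things now and then, are a little off and sometimes report something else, mostly with a low value. They report only what shows in the picture. A call takes as long as a camera call. They do not tell look-alikes from the thing itself.
- masks_of(picture, target): "mask" (400x640 bool, what is visible of it) and "centre" ([row, column] in pixels, amid what is visible of it).
Readings, each from a call of its own:
- arm.get_clock(): time.
- arm.get_joints(): joint angles.
- arm.get_qvel(): joint speeds.
- arm.get_tau(): joint torques, N m.
- arm.get_ee_pos(): TCP position.
- arm.get_tool_rot(): TCP orientation.
- arm.get_wrist_force(): force on the tool from outside, world axes, zero at the start.
- arm.get_torque(): the same for the moment, N m.
- arm.get_finger_gap(): finger opening in m.
- arm.get_gripper_force(): force on a finger pad.
Only numpy, scipy, OpenCV 4.12 (cv2) and the standard library are available. Lean on these libraries where they do the work, as an engineer would, in place of code of your own. Each camera call takes 0.05 s, during which the arm holds its last target. There are 200 camera calls.

## Task

Gauge the pin that stands alone in the white plaster stand: hold it upright and feel for its place on the aluminium hole gauge, where it must be refused under a light push by one hole and pass cleanly through the next larger one. Once you have felt that refusal, push it home in that next larger hole, shoulder down on the plate, let go and leave it there. Never force it against the gauge (stay well under 40 N), and leave the two pins in the rack and everything else on the table where they are.

Things in the scene. Friction and masses are not known exactly. Their poses are not given: they have to be found in the camera images.
- pin_a_grip (a point): middle of the handle of one of three look-alike mould pins: round wooden handle 30 mm in diameter, 44 mm tall, over a steel shank 45 mm long. The point is 22 mm above the flat shoulder where handle meets shank, 67 mm above the foot, 22 mm below the top; z runs up along the pin. One pin stands in the stand, two in the rack
- pin_b_grip (a point): middle of the handle of one of three look-alike mould pins: round wooden handle 30 mm in diameter, 44 mm tall, over a steel shank 45 mm long. The point is 22 mm above the flat shoulder where handle meets shank, 67 mm above the foot, 22 mm below the top; z runs up along the pin. One pin stands in the stand, two in the rack
- pin_c_grip (a point): middle of the handle of one of three look-alike mould pins: round wooden handle 30 mm in diameter, 44 mm tall, over a steel shank 45 mm long. The point is 22 mm above the flat shoulder where handle meets shank, 67 mm above the foot, 22 mm below the top; z runs up along the pin. One pin stands in the stand, two in the rack
- pin_a: the whole of pin a; origin at the centre of its foot, z up along the pin. 0.1 to 0.16 kg, foot edge bevelled by 1 mm. Of the three pins one has a shank of 14, one of 17 and one of 20 mm diameter; which is which is not marked
- pin_b: the whole of pin b; origin at the centre of its foot, z up along the pin. 0.1 to 0.16 kg, foot edge bevelled by 1 mm. Of the three pins one has a shank of 14, one of 17 and one of 20 mm diameter; which is which is not marked
- pin_c: the whole of pin c; origin at the centre of its foot, z up along the pin. 0.1 to 0.16 kg, foot edge bevelled by 1 mm. Of the three pins one has a shank of 14, one of 17 and one of 20 mm diameter; which is which is not marked
- hole_12 (a point): centre of the mouth of the 12 mm hole of the gauge, at the level of the plate's top
- hole_15 (a point): centre of the mouth of the 15 mm hole of the gauge, at the level of the plate's top
- hole_18 (a point): centre of the mouth of the 18 mm hole of the gauge, at the level of the plate's top
- hole_21 (a point): centre of the mouth of the 21 mm hole of the gauge, at the level of the plate's top
- gauge: the fixed hole gauge: aluminium plate 60 x 170 x 20 mm on two wooden legs (reaching 112 mm either way along y), top 60 mm above the table, open below. Four through holes in a row: 21, 18, 15, 12 mm true diameter at y = -63, -21, 21, 63 mm, mouths bevelled by 1 mm. On a hole too small a pin stops with its foot within 2 mm of the plate top. Origin on the table under the centre
- stand_top (a point): top centre of the fixed white plaster stand, a block 75 x 75 x 60 mm with one 24 mm hole straight down, in which the pin to be gauged hangs by its shoulder (shoulder at 60 mm above the table)
- rack: the fixed wooden rack 60 x 150 x 60 mm with two 24 mm holes, 40 mm either side of its centre along its y axis, holding the two other pins, which stay there; origin on the table under its centre
- vase: bystander: small white vase, 76 mm wide, 88 mm tall; origin under its base
- cup: bystander: terracotta cup, 68 mm wide, 70 mm tall; origin under its base
- brush: bystander: brush lying flat along its x axis; origin under its middle
- mould: bystander: two-part plaster mould with a rubber band, 80 x 80 x 70 mm; origin under its base
- jar: bystander: small glaze jar, 50 mm wide, 75 mm tall; origin under its base
- dish: bystander: flat white disc 80 mm wide, 12 mm thick; origin under its base
Not all that is in view belongs to the job. Leave any green look-alike of the pin_b alone. What is shaped like the pin_c but purple is not meant.

How it is judged (in metres and radians):
On the way, in this order (a step that is already met when the one before it is completed fails the run):
1. the pin from the stand, held in the gripper and upright, is pressed lightly (over 1.5 N) on the next hole too small for it, centred within 6 mm, and stops there with its foot at the plate's top (((horizontal distance between pin_a_grip and hole_15 below 0.006 m and z of pin_a_grip in the frame of hole_15 between 0.058 and 0.072 m and angle between pin_a_grip's own z axis and vertical below 0.15 rad and contact force between pin_a and gauge above 1.5 N and contact force between the fingers and pin_a above 1 N) or (horizontal distance between pin_b_grip and hole_18 below 0.006 m and z of pin_b_grip in the frame of hole_18 between 0.058 and 0.072 m and angle between pin_b_grip's own z axis and vertical below 0.15 rad and contact force between pin_b and gauge above 1.5 N and contact force between the fingers and pin_b above 1 N) or (horizontal distance between pin_c_grip and hole_12 below 0.006 m and z of pin_c_grip in the frame of hole_12 between 0.058 and 0.072 m and angle between pin_c_grip's own z axis and vertical below 0.15 rad and contact force between pin_c and gauge above 1.5 N and contact force between the fingers and pin_c above 1 N))), for 0.1 s.
2. still held in the gripper, it is pushed home in the next larger hole: shoulder down on the plate within 3.5 mm, centred within 4 mm (((horizontal distance between pin_a_grip and hole_18 below 0.004 m and z of pin_a_grip in the frame of hole_18 between 0.019 and 0.0255 m and angle between pin_a_grip's own z axis and vertical below 0.08 rad and contact force between the fingers and pin_a above 1 N) or (horizontal distance between pin_b_grip and hole_21 below 0.004 m and z of pin_b_grip in the frame of hole_21 between 0.019 and 0.0255 m and angle between pin_b_grip's own z axis and vertical below 0.08 rad and contact force between the fingers and pin_b above 1 N) or (horizontal distance between pin_c_grip and hole_15 below 0.004 m and z of pin_c_grip in the frame of hole_15 between 0.019 and 0.0255 m and angle between pin_c_grip's own z axis and vertical below 0.08 rad and contact force between the fingers and pin_c above 1 N))), for 0.2 s.
At the end, for the whole second after the job is handed in: The pin from the stand is upright (within 0.08 rad) and at rest in the smallest hole it passes through, centred within 4 mm, its shoulder down on the plate within 3.5 mm; the stand is empty; the other two pins are within 20 mm of where they were (((horizontal distance between pin_a_grip and hole_18 below 0.004 m and z of pin_a_grip in the frame of hole_18 between 0.019 and 0.0255 m and angle between pin_a_grip's own z axis and vertical below 0.08 rad and linear speed of pin_a below 0.01 m/s and distance of each of pin_b_grip, pin_c_grip from where it was at the start of the episode below 0.02 m) or (horizontal distance between pin_b_grip and hole_21 below 0.004 m and z of pin_b_grip in the frame of hole_21 between 0.019 and 0.0255 m and angle between pin_b_grip's own z axis and vertical below 0.08 rad and linear speed of pin_b below 0.01 m/s and distance of each of pin_a_grip, pin_c_grip from where it was at the start of the episode below 0.02 m) or (horizontal distance between pin_c_grip and hole_15 below 0.004 m and z of pin_c_grip in the frame of hole_15 between 0.019 and 0.0255 m and angle between pin_c_grip's own z axis and vertical below 0.08 rad and linear speed of pin_c below 0.01 m/s and distance of each of pin_a_grip, pin_b_grip from where it was at the start of the episode below 0.02 m)) and horizontal distance between each of pin_a_grip, pin_b_grip, pin_c_grip and stand_top above 0.04 m); the robot touches nothing.
It fails at once if a pin is forced: it bears on the gauge with more than 40 N (contact force between any of pin_a, pin_b, pin_c and gauge above 40 N).
It fails at once if a bystander is moved by more than 30 mm (distance of any of vase, cup, brush, mould, jar, dish from where it was at the start of the episode above 0.03 m).
It also fails if it takes over 72 s, if anything falls off the work surface, if the arm or the gripper's body presses on something with over 40 N, if the wrist force passes 120 N, or if a joint passes its speed limit or range.

## Working session

There is one attempt and no reset: what is moved stays moved. The work goes in short steps, each a Python script; the robot and the scene stay as the last script left them, time stands still between calls to the robot, and variables do not carry over. Pictures are saved under pics/ and viewed, at most 10 in all, crops included, and the job is handed in when it is done.

```bash
ls; mkdir -p pics
python3 - <<'E'
from bench import arm,get_image,masks_of
import cv2,numpy as np
for n in("top","side"):
    p=get_image(n); cv2.imwrite(f"pics/{n}0.png",p["pixels"][:,:,::-1])
    print(n,p["fov_y"],p["cx"],p["cy"],np.round(p["R"],3).tolist(),np.round(p["t"],3).tolist(),[k for k in p])
    for t in("pin_a","gauge","rack","stand_top"):
        for m in masks_of(p,t)[:5]:
            print(t,round(m["conf"],2),np.round(m["centre"]),m["mask"].sum())
print(arm.get_clock())
E
```

```text
pics
top 46.64787805971691 322.5002369148884 198.43589043794043 [[0.024, -1.0, 0.011], [-0.987, -0.026, -0.158], [0.158, -0.007, -0.987]] [-0.037, 0.535, 1.199] ['pixels', 'fov_y', 'cx', 'cy', 'R', 't', 'shot']
pin_a 0.7 [222. 482.] 176
pin_a 0.48 [221. 209.] 130
pin_a 0.46 [225. 452.] 130
pin_a 0.44 [192. 455.] 144
gauge 0.59 [192. 325.] 2013
rack 0.78 [228. 461.] 1149
stand_top 0.68 [228. 214.] 764
stand_top 0.54 [195. 325.] 2020
side 53.43319381597202 321.1132162684577 197.35299026254168 [[-0.995, -0.104, 0.008], [-0.084, 0.753, -0.653], [0.062, -0.65, -0.757]] [0.547, 0.11, 1.055] ['pixels', 'fov_y', 'cx', 'cy', 'R', 't', 'shot']
pin_a 0.72 [115. 329.] 165
pin_a 0.62 [120. 360.] 135
pin_a 0.54 [267. 358.] 281
pin_a 0.49 [305. 348.] 285
pin_a 0.32 [206. 321.] 2055
gauge 0.7 [211. 322.] 1979
rack 0.71 [131. 355.] 592
rack 0.51 [211. 318.] 1956
rack 0.18 [140. 277.] 502
stand_top 0.73 [319. 349.] 1407
0.5
```

View pics/top0.png

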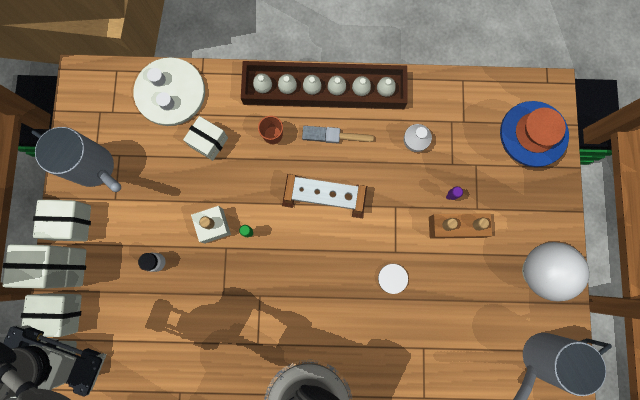

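View pics/side0.png

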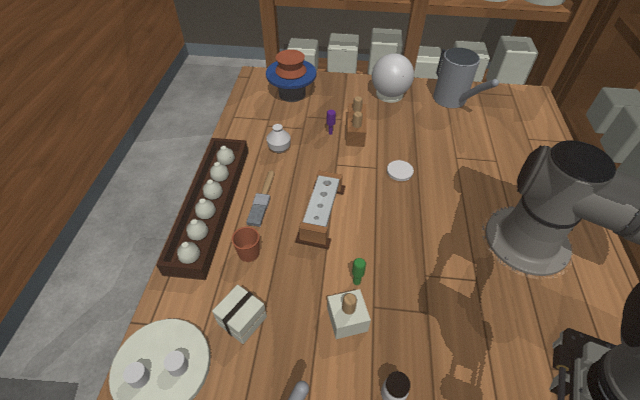

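The top view shows the stand with its pin at about (col 208, row 222), a green look-alike beside it at (246, 231), the rack at (462, 225) and a purple look-alike at (456, 192). The gauge holes run from 12 mm at (301, 189) to 21 mm at (348, 196). The side view agrees: pin at (349, 302), holes from (318, 223) to (327, 183). Next I'll locate the holes and the pin to sub-pixel precision.

```bash
cat > h.py <<'E'
import numpy as np,cv2
from scipy.optimize import least_squares
def proj(p,X):
    f=200/np.tan(np.radians(p["fov_y"]/2)); c=np.atleast_2d(X)@np.array(p["R"]).T+np.array(p["t"])
    return np.c_[f*c[:,0]/c[:,2]+p["cx"],f*c[:,1]/c[:,2]+p["cy"]]
def onplane(p,uv,z):
    f=200/np.tan(np.radians(p["fov_y"]/2)); R=np.array(p["R"]);o=-R.T@np.array(p["t"])
    d=R.T@np.array([(uv[0]-p["cx"])/f,(uv[1]-p["cy"])/f,1]); return o+d*(z-o[2])/d[2]
E
python3 - <<'E'
from bench import get_image,masks_of
from h import *
def crop(p,u,v,w,n,k=8):
    c=p["pixels"][v-w:v+w,u-w:u+w,::-1]; return cv2.resize(c,(400,400),interpolation=cv2.INTER_NEAREST)
T=get_image("top");S=get_image("side")
rows=[np.hstack([crop(T,325,193,50,0)[60:340],crop(S,322,207,50,0)[60:340]]),np.hstack([crop(T,212,222,25,0),crop(S,350,300,25,0)])[60:340]]
cv2.imwrite("pics/crops.png",np.vstack(rows))
for p,g in((T,[(301,189),(317,191),(333,194),(348,196)]),(S,[(318,223),(321,209),(324,196),(327,183)])):
    G=cv2.cvtColor(p["pixels"],cv2.COLOR_RGB2GRAY).astype(float)
    for u,v in g:
        w=6;a=G[v-w:v+w+1,u-w:u+w+1]; W=np.clip(165-a,0,None)
        n,l=cv2.connectedComponents((W>0).astype(np.uint8))
        # component nearest window centre
        yy,xx=np.nonzero(W>0); k=l[yy,xx][np.argmin((yy-w)**2+(xx-w)**2)]; W=W*(l==k)
        yy,xx=np.mgrid[-w:w+1,-w:w+1]; uv=(u+(W*xx).sum()/W.sum(),v+(W*yy).sum()/W.sum())
        print(np.round(uv,2),(W>0).sum(),int(a.max()),int(a.min()),np.round(onplane(p,uv,.06)*1000,1))
for n,p in(("top",T),("side",S)):
    for m in masks_of(p,"pin_a")+masks_of(p,"stand_top"):
        ys,xs=np.nonzero(m["mask"]); print(n,round(m["conf"],2),m["mask"].sum(),xs.min(),xs.max(),ys.min(),ys.max(),np.round(onplane(p,(xs.mean(),ys.mean()),.082)*1000))
E
```

```text
[301.09 188.8 ] 19 224 68 [557.7  33.6  60. ]
[316.76 191.19] 29 226 72 [552.3  -8.   60. ]
[332.37 193.57] 37 227 72 [547.  -49.4  60. ]
[348.05 195.95] 50 221 73 [541.7 -91.   60. ]
[317.4  227.01] 66 182 106 [552.5  66.2  60. ]
[319.8  205.28] 24 186 119 [554.   -5.1  60. ]
[323.32 193.69] 31 190 119 [548.9 -46.5  60. ]
[326.84 182.76] 43 187 100 [543.3 -87.7  60. ]
top 0.66 151 199 214 216 228 [460. 272.  82.]
top 0.63 161 239 253 224 236 [442. 171.  82.]
top 0.48 154 447 462 187 199 [ 553. -367.   82.]
top 0.44 166 473 488 218 229 [ 475. -433.   82.]
top 0.42 157 442 457 218 230 [ 472. -353.   82.]
top 0.8 812 192 230 206 241 [455. 258.  82.]
side 0.82 286 353 366 258 284 [445. 192.  82.]
side 0.7 169 327 335 110 133 [ 555. -337.   82.]
side 0.66 252 342 356 294 314 [461. 276.  82.]
side 0.46 131 353 362 112 127 [ 473. -350.   82.]
side 0.43 104 354 362 97 110 [ 475. -431.   82.]
```

View pics/crops.png

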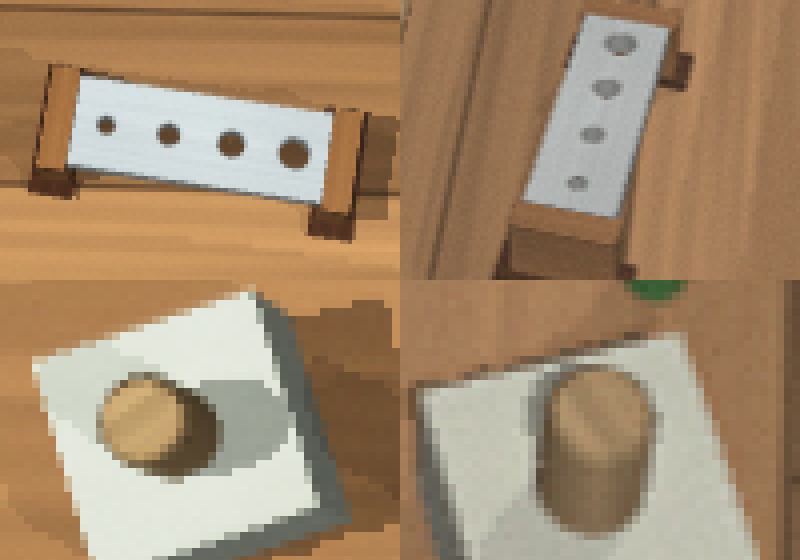

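The crops show all four holes cleanly. The top-view spacing comes out at 42.0 mm, as specified. The pin's top ellipse centre is at about (204.4, 221.3) in the top view and (349.5, 297.6) in the side view.

I'll grasp twice, at right angles, so the fingers centre the pin both ways, then lift.

```bash
cat >> h.py <<'E'
def rot(a):
    c,s=np.cos(np.radians(a)),np.sin(np.radians(a)); return np.array([[c,s,0],[s,-c,0],[0,0,-1.]])
# tool y axis points at world angle a-90
E
python3 - <<'E'
from bench import arm,get_image
from h import *
T=get_image("top");S=get_image("side")
a=onplane(T,(204.4,221.25),.104);b=onplane(S,(349.5,297.6),.104);print(a,b)
P=(a+b)/2
if np.linalg.norm(a-b)>.008: raise SystemExit
cand=[(np.abs(arm.inverse_kinematics([*P[:2],.069],rot(k)) [5]),k) if arm.inverse_kinematics([*P[:2],.069],rot(k)) is not None else (999,k) for k in(34,124,-146,-56)]
cand.sort();print(cand)
k1=cand[1][1];k2=cand[0][1]
arm.move_ptp([*P[:2],.19],rot(k1)); arm.movel([*P[:2],.069],v=.12)
arm.close_gripper(4);print(arm.get_finger_gap(),arm.get_wrist_force());arm.open_jaws()
arm.movel([*P[:2],.125],v=.12);arm.move_ptp([*P[:2],.125],rot(k2));arm.movel([*P[:2],.069],v=.12)
arm.close_gripper(30);print(arm.get_finger_gap(),arm.get_gripper_force(),arm.get_wrist_force(),arm.get_ee_pos())
arm.movel([*P[:2],.165],v=.12);arm.sleep(.3)
print(arm.get_finger_gap(),arm.get_wrist_force(),arm.get_torque(),arm.get_ee_pos(),arm.get_clock())
T=get_image("top");S=get_image("side")
q=arm.get_ee_pos()
def cr(p,z):
    u,v=np.round(proj(p,[q[0],q[1],z])[0]).astype(int);return cv2.resize(p["pixels"][max(v-30,0):v+30,u-30:u+30,::-1],(400,400),interpolation=cv2.INTER_NEAREST)
cv2.imwrite("pics/held.png",np.hstack([cr(T,.12),cr(S,.12)]))
E
```

```text
[0.46038115 0.27236624 0.104     ] [0.4622886  0.27259178 0.104     ]
[(np.float64(11.630430373417205), 124), (np.float64(78.36956962658277), 34), (np.float64(101.63043037341721), -146), (np.float64(168.36956962658277), -56)]
0.0295990589276019 [-0.8990232  -0.4023206  -0.42564113]
0.02925385086480695 29.99994970508851 [-0.89739127  0.13708852 -0.43831949] [0.46131583 0.27248095 0.06897899]
0.02937510529020687 [-0.58413177  0.06413909 -1.28675099] [-0.11069766 -0.03015946  0.009063  ] [0.46116663 0.27239888 0.16452985] 10.4167
```

View pics/held.png

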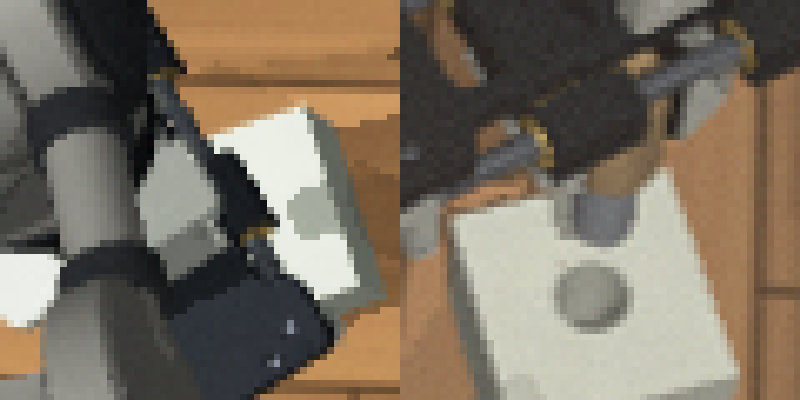

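The pin is held upright and the stand is empty. The shank is about 52 crop px wide against about 80 for the handle, so roughly 19 mm, which makes it the 17 or the 20. Now I'll feel at the 15 mm hole with a guarded descent.

```bash
cat >> h.py <<'E'
from bench import arm
H={12:(.5583,.0351),15:(.5531,-.0065),18:(.548,-.048),21:(.5425,-.0894)}
def fz(b): return np.array(arm.get_wrist_force())-b
def feel(xy,z0=.119,zmin=.106,F=3.5,step=.0006):
    """descend until push F or zmin; returns command z, TCP, force"""
    arm.movel([*xy,z0],v=.08); arm.sleep(.2); b=np.array(arm.get_wrist_force())
    z=z0
    while z>zmin:
        z-=step; arm.movel([*xy,z],v=.02); f=fz(b)
        if np.linalg.norm(f)>F: break
    arm.sleep(.25); f=fz(b); e=arm.get_ee_pos()
    print("xy",np.round(np.array(xy)*1e3,1),"cmd",round(z*1e3,2),"ee",np.round(np.array(e)*1e3,2),"F",np.round(f,2),"t",round(arm.get_clock(),2))
    return z,e,f,b
E
python3 - <<'E'
from h import *
from bench import get_image
arm.move_ptp([*H[15],.15],rot(124))
feel(H[15]); 
arm.movel([*H[15],.122],v=.05)
T=get_image("top");S=get_image("side")
def cr(p):
    u,v=np.round(proj(p,[.55,-.03,.08])[0]).astype(int);return cv2.resize(p["pixels"][v-40:v+40,u-40:u+40,::-1],(400,400),interpolation=cv2.INTER_NEAREST)
cv2.imwrite("pics/g15.png",np.hstack([cr(T),cr(S)]))
feel(H[18]);arm.movel([*H[18],.122],v=.05)
E
```

```text
xy [553.1  -6.5] cmd 113.6 ee [553.25  -6.54 113.93] F [-2.53  1.63  5.84] t 14.89
xy [548. -48.] cmd 113.6 ee [548.14 -48.09 113.87] F [-0.7   0.33  6.57] t 18.68
```

View pics/g15.png

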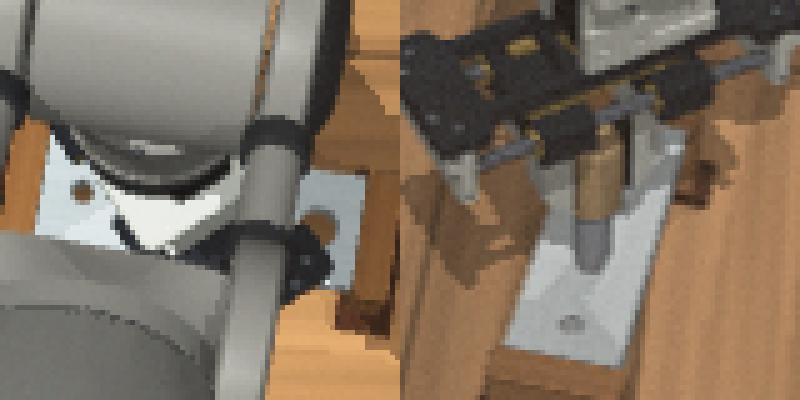

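Both the 15 and 18 holes refused the pin, with the foot at the plate top. In the picture the shank is about 33 px against 46 for the handle, so it is probably the 20. I'll try the 21 with a small search, then check the side play to confirm the diameter.

Run:
```python
from h import *
arm.movel([*H[21],.122],v=.08)
for d in [(0,0),(0,-1.8),(-1.6,0),(1.6,0),(0,1.8),(-1.6,-1.8),(1.6,1.8)]:
    xy=np.array(H[21])+np.array(d)*1e-3
    z,e,f,b=feel(xy,z0=.1155 if d!=(0,0) else .119,zmin=.1085,F=3.5,step=.001)
    if e[2]<.1095: print("entered");break
    if arm.get_clock()>40: break
```

```text
xy [542.5 -89.4] cmd 113.0 ee [542.73 -89.54 113.67] F [-1.23  0.06  5.87] t 21.88
xy [542.5 -91.2] cmd 108.5 ee [542.5  -91.19 108.47] F [1.59 0.73 0.89] t 24.32
entered
```

It entered at (542.5, −91.2). I'll check the play by moving sideways in small steps while inserted.

Run:
```python
from h import *
c=np.array([.5425,-.0912]); z=.1045
arm.movel([*c,z],v=.03)
lim=[]
for d in [(1,0),(-1,0),(0,1),(0,-1)]:
    r=[]
    for k in (0,.4,.8,1.2,1.6):
        arm.movel([*(c+np.array(d)*k*1e-3),z],v=.02); f=np.array(arm.get_wrist_force()); r.append(np.round(f,1).tolist())
        if np.dot(f[:2]-r[0][:2],d)<-5: break
    print(d,r)
    arm.movel([*c,z],v=.02)
print(arm.get_clock(),arm.get_ee_pos())
```

```text
(1, 0) [[0.3, -0.4, -1.8], [0.9, -0.1, -1.7], [-0.2, 0.3, -0.7], [-0.6, -0.2, -1.3], [0.1, -0.0, -1.3]]
(-1, 0) [[-0.4, -0.6, -1.4], [2.5, -0.1, -1.6], [3.7, 1.2, -1.7], [5.9, 1.1, -3.6]]
(0, 1) [[2.2, 0.2, -0.4], [2.5, -1.1, 0.3], [1.2, -1.4, -1.8], [0.9, -2.8, -1.0], [1.0, -4.5, -2.0]]
(0, -1) [[2.0, -0.5, -1.4], [2.6, 1.7, -0.5], [2.7, 1.9, -1.0], [3.3, 4.7, -1.3]]
30.1083 [ 0.54248649 -0.09143254  0.10447169]
```

The play in +x looks large, so I'll probe farther that way and in y to tell the 17 from the 20.

Run:
```python
from h import *
z=.1045
def run(c,d,ks):
    c=np.array(c);r=[]
    arm.movel([*c,z],v=.03);arm.sleep(.1);f0=np.array(arm.get_wrist_force())
    for k in ks:
        arm.movel([*(c+np.array(d)*k*1e-3),z],v=.03);arm.sleep(.1); f=np.array(arm.get_wrist_force()); r.append((k,np.round(f,1)[:2].tolist()))
        if np.dot(f[:2]-f0[:2],d)<-4: break
    print(c,d,np.round(f0,1),r)
run((.5437,-.0912),(1,0),(.6,1.2,1.8,2.4))
run((.5437,-.0912),(0,1),(.6,1.2,1.8,2.4))
run((.5437,-.0912),(0,-1),(.6,1.2,1.8,2.4))
print(arm.get_clock())
```

```text
[ 0.5437 -0.0912] (1, 0) [ 0.3 -0.5 -0.7] [(0.6, [0.2, 0.0]), (1.2, [-0.6, -0.4]), (1.8, [-6.1, -1.1])]
[ 0.5437 -0.0912] (0, 1) [ 0.7 -0.8 -0.9] [(0.6, [-0.5, -0.3]), (1.2, [0.4, -1.7]), (1.8, [-1.4, -4.3]), (2.4, [-2.1, -6.1])]
[ 0.5437 -0.0912] (0, -1) [-0.3 -0.6 -1.5] [(0.6, [1.0, -0.5]), (1.2, [1.0, 1.1]), (1.8, [0.5, 4.2])]
34.6583
```

The refusal at only 2 mm offset on the 21 hole fits the 20 mm pin. To settle it I'll retest the 18 at its refined centre, derived from the 21's felt centre.

Run:
```python
from h import *
C=np.array([.54365,-.09115]); u=np.array([.1274,.9919]); c18=C+.042*u
arm.movel([*C,.121],v=.08);arm.movel([*c18,.121],v=.12)
for d in [(0,0),(.9,0),(-.9,0),(0,-.9)]:
    z,e,f,b=feel(c18+np.array(d)*1e-3,z0=.1165 if d==(0,0) else .1150,zmin=.1085,F=3.5,step=.0008)
    if e[2]<.1095: print("entered 18");break
else: arm.movel([*c18,.121],v=.08)
print(arm.get_clock())
```

```text
xy [549.  -49.5] cmd 113.3 ee [549.14 -49.57 113.85] F [-1.45  0.39  6.37] t 37.22
xy [549.9 -49.5] cmd 113.4 ee [550.02 -49.54 113.86] F [-2.4  -0.49  7.17] t 38.42
xy [548.1 -49.5] cmd 113.4 ee [548.27 -49.59 113.82] F [-2.06 -0.01  5.87] t 39.62
xy [549.  -50.4] cmd 113.4 ee [549.13 -50.44 113.83] F [-2.33  0.46  5.63] t 40.82
41.0667
```

The 18 refused at its centre and at three nearby points with about 6 N, so the pin is the 20. Now I'll push it home in the 21.

Run:
```python
from h import *
C=np.array([.54365,-.09115])
arm.movel([*C,.121],v=.12);arm.sleep(.2);b=np.array(arm.get_wrist_force())
z=.121;xy=C.copy();arm.movel([*xy,.1165],v=.06);z=.1165
while z>.0675:
    z-=.0025 if z>.075 else .0008
    arm.movel([*xy,z],v=.05); f=fz(b)
    xy+=np.clip(f[:2]*5e-5,-2e-4,2e-4)
    if f[2]>(8 if z>.072 else 4): break
arm.sleep(.4)
print(z,xy,arm.get_ee_pos(),fz(b),arm.get_finger_gap(),arm.get_clock())
```

```text
0.0684 [ 0.54329862 -0.09078592] [ 0.54345092 -0.09080848  0.06894003] [-1.81263535  1.10235668  6.48225233] 0.02948163795313258 48.4167
```

The pin is home with a 6.5 N push, at the expected TCP height of 0.069 m. I'll release, back off and look.

Run:
```python
from h import *
from bench import get_image
e=arm.get_ee_pos();arm.open_jaws();arm.movel([e[0],e[1],.2],v=.15)
arm.move_ptp([.42,.15,.25],rot(124)); arm.sleep(.3)
print(arm.get_clock(),arm.get_wrist_force())
T=get_image("top");S=get_image("side")
def cr(p):
    u,v=np.round(proj(p,[.55,-.06,.08])[0]).astype(int);return cv2.resize(p["pixels"][v-40:v+40,u-40:u+40,::-1],(400,400),interpolation=cv2.INTER_NEAREST)
cv2.imwrite("pics/end.png",np.hstack([cr(T),cr(S)]))
```

```text
51.9083 [-0.6776533   0.03934415  0.37989363]
```

View pics/end.png

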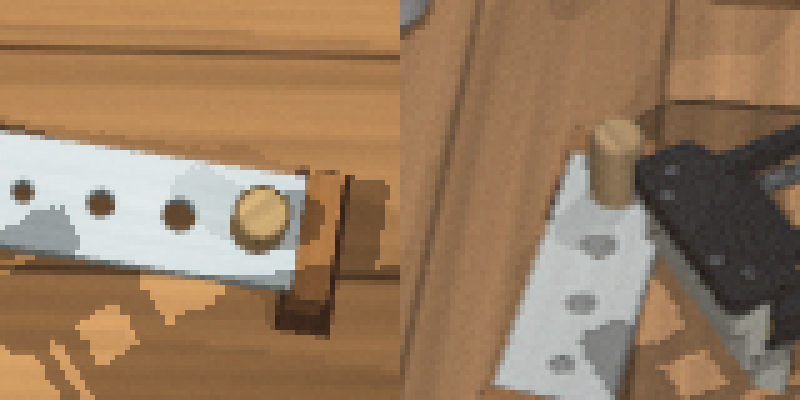

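The pin stands upright with its shoulder down in the 21 mm hole (crop 262, 215), and the gripper is clear of it.

```bash
python3 -c "
from bench import arm
print(arm.sign_off(),arm.get_clock())"
```

```text
the job is handed in; nothing more can be done
the job is handed in; nothing more can be done
```

The stand's pin gauged as the 20 mm one: the 18 mm hole refused it under a push of about 6 N, and it now stands shoulder-down and released in the 21 mm hole; the job is handed in (clock 51.9 s just before), but no verdict was returned.

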